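# Fit the keyed strainer cell into a leaning spray-gun cup

### The arm

A 7-joint arm with a two-finger parallel gripper is mounted at the origin on the work surface. World frame = base frame: x ahead of the robot, y to its left, z up, the work surface at z = 0. Lengths are in m, angles in rad, forces in N, time in s.
With the tool pointing down it reaches from about 0.4 to 0.85 m from the base axis. Payload 6.9 kg.
Tool frame: the origin (TCP) lies between the finger pads; the fingertips stand 22 mm ahead of it and the grasp point (between the pads) lies 3 mm ahead of it; z points along the fingers, y is the line along which they close (so a half turn about z gives the same grasp; the last joint's range is limited). The gripper opens to 85 mm and grips with 20 to 120 N. Pads are 22 mm wide; open, the fingers measure 114 mm over their backs; the gripper's body (76 mm by 85 mm) begins 54 mm behind the grasp point. The pads swing forward as they close: fully open they stand 13 mm farther back than shut.
Start: joints at [1.429, 0.507, -0.238, 1.5, 0.126, 1.149, -0.155], TCP at [0.153, -0.606, 0.233] pointing down, gripper open.
Joint ranges: [-3.08, 3.08], [-0.24, 2.05], [-1.43, 1.35], [0, 2.5], [-1.52, 4.66], [0.17, 1.96], [-2.89, 2.89]. Speed limits (rad/s): [2.39, 2.39, 3.14, 3.14, 3.14, 3.14, 3.14].

### API

Orientations are given as [roll, pitch, yaw] about the fixed x, y, z axes, in that order (R = Rz(yaw) Ry(pitch) Rx(roll)).
In Python, from station import readout, vision, job gives the robot as it stands.
- The arm moves only by the tool servo_tool, never from a script. Its argument "plan" is a list that holds one entry, the list of rows, each a list of 5 numbers: the shift along the tool's x, y, z as a fraction of full scale, then the turn about the tool's z as a fraction of full scale, then the opening, from 0 (shut) to 1 (fully open). In form: [[[x, y, z, roll, claw], ...]]. A call has 1 to 8 rows; each row shifts and turns the commanded pose from where the row before left it, along the tool's axes as they then stand; what a row does not reach is not made up. Full scale, the value 1, is 0.1 m for a shift and 180 degrees for a turn. A row lasts 1/12 s, in which the tool goes at most 41.7 mm and 7.16 degrees, less where a joint would pass 70% of its speed; a pose out of reach is approached as far as the arm can. A call with a number of a shift or a turn outside -1 to 1 is refused whole. A call with a gripper value outside its range is refused whole. The fingers move at their own pace and stop on an object; "squeeze" is the grip in N (left out, the last holds). Time passes only in rows, so rows that do not move let the fingers close. It gives the time, the measured TCP pose, the force, the opening and the grip force at its end, in the units of the state.
- readout.observe(): the state, without advancing time (a new reading comes with each control period).
- vision.snapshot(name): name is "scene" or "top" or "wrist"; returns a dict with "img" (420x560x3 uint8, red, green, blue), "fovy" (degrees; the focal length in pixels is half the picture's height over the tangent of half this angle, whatever the lens; pixels are square), "cx", "cy" (the principal point, pixels), "R" (3x3) and "t" (3): a world point X has camera coordinates R X + t. Camera axes: x right, y down, z forward; pixel columns grow to the right and rows downward; lengths in m; the calibration is good to about 2 mm. A picture is of the moment at which its call begins. There is no depth.
- job.hand_in(): hands the job in; it is judged then, once.
The state is a dict: "t": time; "q": joint angles; "joint_vel": joint speeds; "joint_torque": joint torques, N m; "position": TCP position; "tcp_rot": TCP orientation; "wrist_force": force on the tool from outside, world axes, zero at the start; "ft_torque": the same for the moment, N m; "opening": finger opening in m; "gripper_force": force on a finger pad.
Only numpy, scipy, OpenCV 4.12 (cv2) and the standard library are available. Lean on these libraries where they do the work, as an engineer would, in place of code of your own. Each camera call takes 0.05 s, during which the arm holds its last target. There are 200 camera calls.

### The job

Take the blue strainer cell off the wire rack by its fin and set it in the mouth of the leaning spray-gun cup with its two yellow lugs resting on the rim, a good 20 degrees or more away from the slots; then turn it under light pressure until the lugs drop fully home into the slots. Finally swing the red latch all the way over the cell, let go, and leave the other things on the bench where they are.

Things in the scene. Friction and masses are not known exactly. Their poses are not given: they have to be found in the camera images.
- cell: strainer cell, loose, about 45 g, flat on the rack at the start: blue disc 48 mm across, 14 mm thick, bottom edge chamfered 3 mm high to 43 mm across, with two yellow lugs and a blue fin on top. Origin: centre of its underside; z along its axis, up through the fin; x through the lugs. Half a turn about z gives the same shape.
- cell_fin (a point): middle of the cell's grip fin, on its axis 36 mm above the underside. The fin is 12 mm thick (along cell y), 36 mm long (along cell x) and stands from 14 to 48 mm above the underside: pinch it across its thickness.
- cell_lug (a point): outer end of the lug on the cell's +x side, 36 mm from the axis. Two equal yellow lugs stick out along +x and -x, 10 mm wide, from 6 to 14 mm above the cell's underside.
- collar: keyed mouth of the spray-gun cup, fixed, leaning 0.5 rad (29 degrees) from vertical. Origin: centre of the mouth in the rim plane, 150 mm above the table; z points out of the mouth along its axis, x (through the slots) points away from the low side of the rim, y is level. Flat aluminium rim about 80 mm across; bore 52 mm across, 20 mm deep. Cradle posts stand beside the cup, below the rim.
- slot (a point): middle of the floor of the slot on the collar's +x side, 33 mm from the axis. Two equal slots, 15 mm wide, 8 mm deep, open outwards, are cut into the rim along collar +x and -x. With its lugs resting on the rim the cell's origin is 6 mm below the rim plane; with the lugs home in the slots, 14 mm, lug tops and disc flush with the rim. Fits either way round.
- latch (a joint): red latch arm 12 mm wide, 46 mm long, beside the mouth. 0 rad: closed against its stop, arm along collar -y over the disc's edge; grows as it swings open towards collar +x, to 1.55 rad. Starts at 1.1 to 1.5; moves stiffly (0.04 Nm) and stays where it is left. Its underside passes 2.5 mm above the rim plane, so it closes only over a cell that is fully home.
- latch_post (a point): point on the axis of the upright red post on the latch arm, 24 mm from the pivot: the post is 10 mm across, parallel to the collar's z, from 8.5 to 38.5 mm above the rim plane; this point lies 28 mm above the rim plane. Good to pinch or push.
- latch_pivot (a point): point on the latch's pivot axis, at collar x = 0, y = +62 mm, 28 mm above the rim plane (the boss itself reaches only 9.5 mm above it). The axis is parallel to the collar's z.
- rack: fixed wire rack with a flat top 150 x 240 mm, 60 mm above the table. Origin on the table under its centre.
- aircap: bystander: brass air cap 38 mm across, 24 mm high, on the rack beside the cell. Origin: centre of its underside.
- jug: bystander: grey plastic bottle 96 mm across, 220 mm high, blue cap, at the left. Origin: centre of its underside.
- tin: bystander: blue tin 80 mm across, 120 mm high, at the right. Origin: centre of its underside.
- mixcup: bystander: white cup 60 mm across, 70 mm high. Origin: centre of its underside.
- tape: bystander: roll of green tape 80 mm across, 24 mm high, lying flat. Origin: centre of its underside.
- brush: bystander: brush 200 mm long lying on the bench in the middle. Origin: underside of its middle.
There are look-alikes about, which are no part of the job. Of the things like the cell, leave any that is brown or green; of the rest the larger one is meant.

How it is judged:
By the outcome, as a careful person would: the job done as asked, in the order asked, and still so for the second after the job is handed in, with the robot touching nothing.
It also fails if it takes over 61 s, if anything falls off the work surface, if the arm or the gripper's body presses on something with over 40 N, if the wrist force passes 120 N, or if a joint passes its speed limit or range.

## Working session

There is one attempt and no reset: what is moved stays moved. The work goes in short steps, Python scripts to look and compute and a tool call to move; the robot and the scene stay as the last step left them, time stands still between calls to the robot, and variables do not carry over. Pictures are saved under pics/ and viewed, at most 10 in all, crops included, and the job is handed in when it is done.

Besides the shell and the picture viewer there is one more tool, called after "Emit:" as name(argument=value, ...) on one line, values as JSON. servo_tool: Moves the arm, as the interface text tells. Its arguments: {"type":"object","properties":{"plan":{"type":"array"},"squeeze":{"type":"number"}},"required":["plan"]}

```bash
mkdir -p pics; ls; python3 - <<'E'
from station import readout, vision
import cv2,pickle
d={n:vision.snapshot(n) for n in("scene","top")}
pickle.dump(d,open("s0.pkl","wb"))
for n in d:
    cv2.imwrite(f"pics/{n}0.png",cv2.resize(d[n]["img"][:,:,::-1],(800,600)))
    print(n,d[n]["fovy"],d[n]["cx"],d[n]["cy"],d[n]["R"],d[n]["t"])
print(readout.observe())
E
```

```text
pics
scene 49.1261232403088 279.49868503348506 201.60102282462844 [[ 0.81576845  0.57815148 -0.01620817]
 [ 0.47249418 -0.68232525 -0.55783645]
 [-0.33357321  0.44740711 -0.82979262]] [-0.42953043 -0.18928975  1.37747654]
top 53.940118247432196 275.6063641282944 208.97454417378543 [[ 0.01777429 -0.99981775  0.00696733]
 [-0.98640148 -0.01867368 -0.16328933]
 [ 0.16338968 -0.00397023 -0.98655362]] [-0.01010806  0.57960035  1.0942747 ]
{'t': 0.1, 'q': array([ 1.42951548,  0.5082613 , -0.23754864,  1.50101754,  0.12567678,
        1.14888268, -0.15481704]), 'joint_vel': array([-0.00160679, -0.0014078 ,  0.00020563, -0.00370103, -0.00041874,
        0.00027039, -0.00132334]), 'joint_torque': array([-2.90485790e-03, -6.21832538e+01, -2.19356485e+00, -2.50205487e+01,
        1.27073354e-02,  7.83451862e-03, -4.61454107e-06]), 'position': array([ 0.15251755, -0.60565642,  0.23221778]), 'tcp_rot': array([-3.14000955e+00, -5.09943402e-06,  2.46779223e-01]), 'wrist_force': array([ 0.02050911,  0.23191012, -0.28367613]), 'ft_torque': array([ 0.0071856 , -0.01483653, -0.02207555]), 'gripper_force': 0.0, 'opening': 0.08543284608379381}
```

View pics/scene0.png

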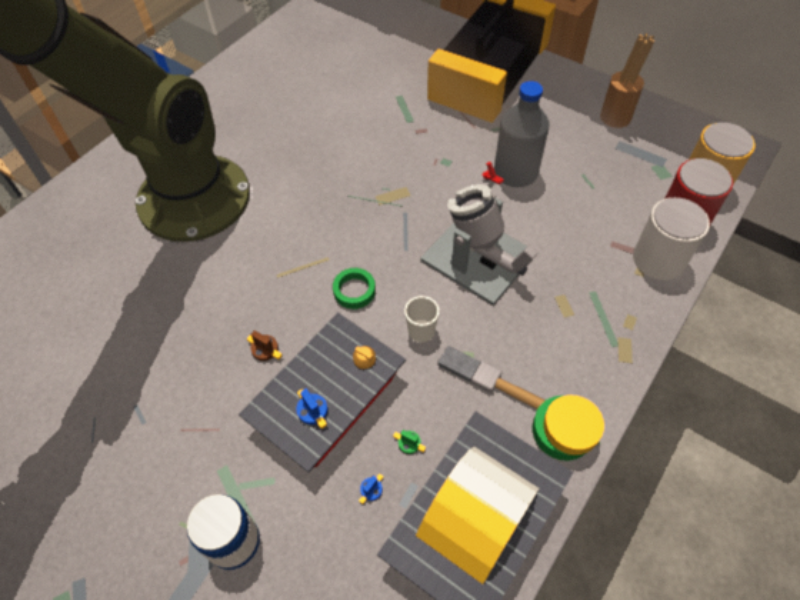

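View pics/top0.png

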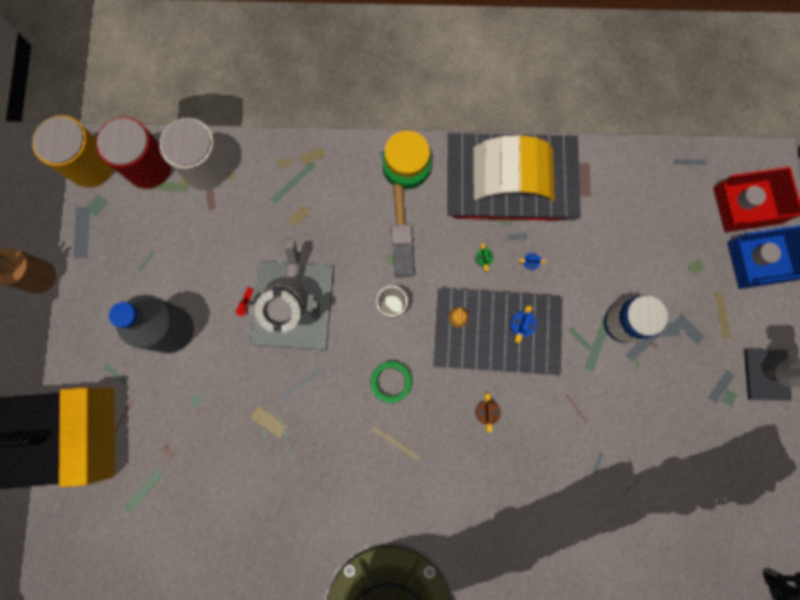

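Two blue candidates: one on the rack, top view (523,324), and a smaller one off the rack at (532,261). The brown (487,411) and green (484,256) ones are excluded. The larger blue one on the rack fits. I'll confirm it in a crop.

```bash
cat > h.py <<'E'
import numpy as np,cv2,pickle
def f(s): return s["img"].shape[0]/2/np.tan(np.radians(s["fovy"])/2)
def ray(s,u,v):
    d=np.array([(u-s["cx"])/f(s),(v-s["cy"])/f(s),1]); R=np.array(s["R"]);t=np.array(s["t"])
    return -R.T@t, R.T@d/np.linalg.norm(d)
def onz(s,p,z):
    c,d=ray(s,*p); return c+d*(z-c[2])/d[2]
def tri(s1,p1,s2,p2):
    A=np.zeros((3,3));b=np.zeros(3);L=[]
    for s,p in((s1,p1),(s2,p2)):
        c,d=ray(s,*p);P=np.eye(3)-np.outer(d,d);A+=P;b+=P@c;L.append((c,P))
    x=np.linalg.solve(A,b); return x,[float(np.linalg.norm(P@(x-c))) for c,P in L]
def proj(s,X):
    c=np.array(s["R"])@X+s["t"]; return np.array([s["cx"],s["cy"]])+f(s)*c[:2]/c[2]
def blobs(s,lo,hi,amin=4,roi=None):
    h=cv2.cvtColor(s["img"],cv2.COLOR_RGB2HSV);m=cv2.inRange(h,lo,hi)
    if roi: k=np.zeros_like(m);x0,y0,x1,y1=roi;k[y0:y1,x0:x1]=1;m=m*k
    n,_,st,c=cv2.connectedComponentsWithStats(m)
    return [(int(st[i][4]),c[i].round(1).tolist()) for i in range(1,n) if st[i][4]>=amin]
YEL=((18,140,90),(34,255,255));BLU=((105,140,60),(125,255,255));RED=((0,180,90),(6,255,255))
E
python3 - <<'E'
from h import *
d=pickle.load(open("s0.pkl","rb"))
T,S=d["top"],d["scene"]
rt=(350,205,385,245);rs=(195,265,240,305)
for s,r,n in((T,rt,"T"),(S,rs,"S")):
    print(n,"yel",blobs(s,*YEL,roi=r),"blu",blobs(s,*BLU,roi=r))
for s,n,r in((T,"T",(160,190,200,225)),(S,"S",(320,100,370,140))): print(n,"red",blobs(s,*RED,roi=r))
for b in [b for b in blobs(T,*YEL,roi=rt)]: print("T lug",onz(T,b[1],.074))
for b in [b for b in blobs(S,*YEL,roi=rs)]: print("S lug",onz(S,b[1],.074))
c1=T["img"][190:260,150:240];c2=S["img"][110:190,300:380];c3=T["img"][165:250,330:400];c4=S["img"][255:345,190:290]
out=[cv2.resize(c[:,:,::-1],(390,290),interpolation=cv2.INTER_CUBIC) for c in(c1,c2,c3,c4)]
cv2.imwrite("pics/crop1.png",np.vstack([np.hstack(out[:2]),np.hstack(out[2:])]))
E
```

```text
T yel [(17, [369.4, 215.5]), (22, [362.1, 236.9])] blu [(229, [365.8, 226.1])]
S yel [(7, [208.9, 274.9]), (39, [224.7, 295.8])] blu [(313, [217.5, 284.9])]
T red [(82, [170.6, 211.6])]
S red [(77, [344.3, 122.2])]
T lug [ 0.56226767 -0.25286546  0.074     ]
T lug [ 0.50396368 -0.23217589  0.074     ]
S lug [ 0.49896835 -0.2364503   0.074     ]
S lug [ 0.56028123 -0.25494909  0.074     ]
```

View pics/crop1.png

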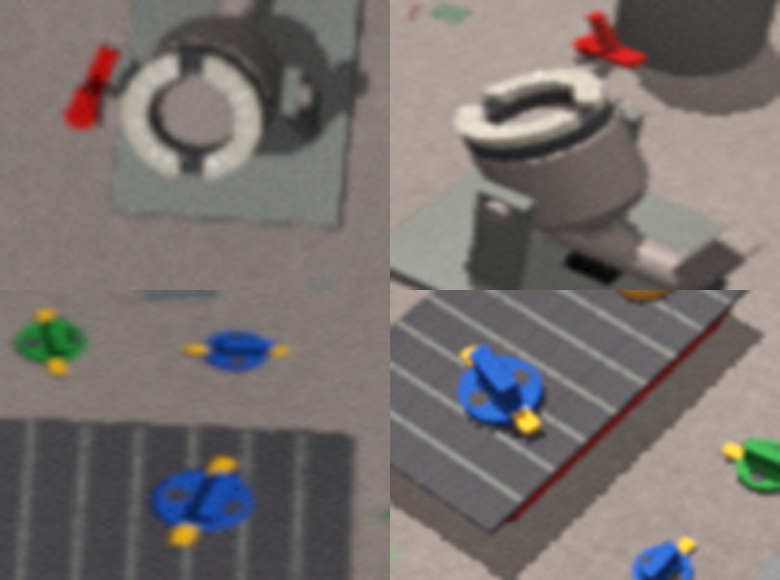

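The crop shows a larger blue cell on the rack at crop (203,500), which is the one meant; the small blue one lies off it at (237,350). The rim slots are at crop (192,58) and (190,160), so the slot axis runs roughly along world x and the low side faces the robot.

Emit:
servo_tool(plan=[[[0.351, -0.199, 0, 0, 1], [0.351, -0.199, 0, 0, 1], [0.351, -0.199, 0, 0, 1], [0.351, -0.199, 0, 0, 1], [0.351, -0.199, 0, 0, 1], [0.351, -0.199, 0, 0, 1], [0.351, -0.199, 0, 0, 1], [0.351, -0.199, 0, 0, 1]]])

```text
t: 0.77
position: [0.3869, -0.3814, 0.2328]
tcp_rot: [-3.141, 0.0, 0.247]
wrist_force: [0.8, -1.2, -0.9]
opening: 0.0855
gripper_force: 0.0
```

Emit:
servo_tool(plan=[[[0.351, -0.199, 0, 0, 1], [0.351, -0.199, 0, 0, 1], [0.351, -0.199, 0, 0, 1], [0.351, -0.199, 0, 0, 1], [0.351, -0.199, 0, 0, 1], [0, 0, 0, 0.0358, 1], [0, 0, 0, 0.0358, 1], [0, 0, 0, 0.0358, 1]]])

```text
t: 1.43
position: [0.5322, -0.2427, 0.2323]
tcp_rot: [-3.141, 0.001, -0.094]
wrist_force: [-0.2, -0.6, -0.1]
opening: 0.0853
gripper_force: 0.0
```

Emit:
servo_tool(plan=[[[0, 0, 0, 0.0358, 1], [0, 0, 0, 0.0358, 1], [0, 0, 0, 0, 1], [0, 0, 0, 0, 1]]])

```text
t: 1.77
position: [0.5318, -0.2435, 0.2327]
tcp_rot: [3.141, 0.001, -0.312]
wrist_force: [0.1, 0.1, 0.0]
opening: 0.0852
gripper_force: 0.0
```

```bash
python3 - <<'E'
from h import *
from station import vision,readout
o=readout.observe();print(o["t"],o["position"],o["tcp_rot"],o["q"])
W=vision.snapshot("wrist");pickle.dump(W,open("w1.pkl","wb"))
print(blobs(W,*YEL,amin=30),blobs(W,*BLU,amin=200))
for b in blobs(W,*YEL,amin=30): print(onz(W,b[1],.074),b[0])
T=pickle.load(open("s0.pkl","rb"))["top"]
g=cv2.cvtColor(T["img"],cv2.COLOR_RGB2GRAY)[190:260,150:240]
print("collar c",onz(T,(194.1,217),.15),"slots",onz(T,(194.3,204),.15+.016),onz(T,(193.8,228.6),.15-.016))
cv2.imwrite("pics/w1.png",W["img"][:,:,::-1])
E
```

```text
1.7667 [ 0.5318134  -0.24351985  0.23268526] [ 3.14144014e+00  7.05085520e-04 -3.11856393e-01] [ 0.5138312   0.4433042  -0.19378913  1.61030314  0.09311911  1.09772942
 -1.58686295]
[(73, [289.5, 50.6]), (67, [181.0, 59.3]), (65, [253.6, 62.8]), (81, [200.6, 98.3]), (150, [280.8, 162.5]), (602, [169.8, 215.9]), (65, [278.8, 220.0]), (102, [269.8, 285.7])] [(690, [271.4, 56.3]), (1146, [479.2, 113.8]), (1423, [279.9, 191.0])]
[ 0.65830518 -0.29237265  0.074     ] 73
[ 0.68238052 -0.19347773  0.074     ] 67
[ 0.65873973 -0.25720253  0.074     ] 65
[ 0.6448068  -0.19804772  0.074     ] 81
[ 0.56210775 -0.2530253   0.074     ] 150
[ 0.54412231 -0.12171204  0.074     ] 602
[ 0.50379182 -0.23204926  0.074     ] 65
[ 0.43108616 -0.19766687  0.074     ] 102
collar c [0.5385102  0.20466012 0.15      ] slots [0.56877113 0.202674   0.166     ] [0.51111872 0.20705348 0.134     ]
```

View pics/w1.png

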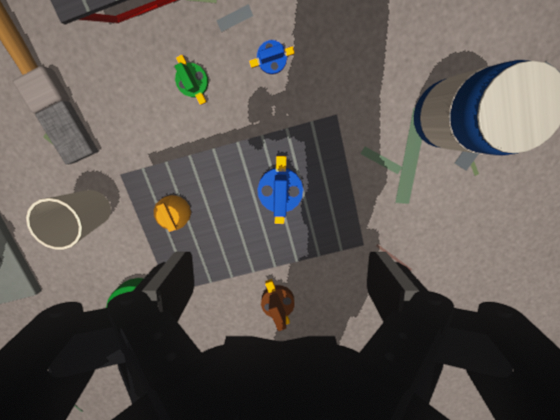

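The wrist view puts the target cell at (280,191) with its fin aligned to the tool x axis. I'll descend and pinch.

Emit:
servo_tool(plan=[[[0.006, -0.012, 0.35, 0, 0.6], [0, 0, 0.35, 0, 0.6], [0, 0, 0.285, 0, 0.6], [0, 0, 0.2, 0, 0.6], [0, 0, 0.1, 0, 0.6], [0, 0, 0, 0, 0.6], [0, 0, 0, 0, 0], [0, 0, 0, 0, 0]]], squeeze=40)

```text
t: 2.48
position: [0.5338, -0.2432, 0.1059]
tcp_rot: [3.142, -0.002, -0.315]
wrist_force: [-0.0, 0.1, -0.9]
opening: 0.0282
gripper_force: 0.0
```

Emit:
servo_tool(plan=[[[0, 0, 0, 0, 0], [0, 0, 0, 0, 0], [0, 0, 0, 0, 0], [0, 0, 0, 0, 0], [0, 0, -0.1, 0, 0], [0, 0, -0.3, 0, 0], [0, 0, -0.4, 0, 0], [0, 0, -0.4, 0, 0]]])

```text
t: 3.15
position: [0.5319, -0.2421, 0.2258]
tcp_rot: [-3.141, 0.003, -0.315]
wrist_force: [1.1, -1.0, -0.1]
opening: 0.01
gripper_force: 40.0
```

Emit:
servo_tool(plan=[[[0, 0, -0.4, 0, 0], [0, 0, -0.3, 0, 0], [0, 0, 0, 0, 0]]])

```text
t: 3.4
position: [0.5352, -0.2432, 0.3023]
tcp_rot: [3.141, -0.011, -0.315]
wrist_force: [1.2, -0.1, 0.0]
opening: 0.0102
gripper_force: 40.0
```

Emit:
servo_tool(plan=[[[-0.012, -0.2, 0, 0, 0], [-0.012, -0.361, 0, 0, 0], [-0.012, -0.361, 0, 0, 0], [-0.012, -0.361, 0, 0, 0], [-0.012, -0.361, 0, 0, 0], [-0.012, -0.361, 0, 0, 0], [-0.012, -0.361, 0, 0, 0], [-0.012, -0.161, 0, 0, 0]]])

```text
t: 4.07
position: [0.6023, 0.007, 0.2947]
tcp_rot: [-3.138, 0.001, -0.309]
wrist_force: [0.6, 0.9, -0.3]
opening: 0.0098
gripper_force: 40.0
```

Emit:
servo_tool(plan=[[[0.2, -0.06, 0, 0, 0], [0.38, -0.124, 0, 0, 0], [0.38, -0.124, 0, 0, 0], [0.38, -0.124, 0, 0, 0], [0.38, -0.124, 0, 0, 0], [0.38, -0.124, 0, 0, 0], [0, 0, 0, 0, 0]]])

```text
t: 4.65
position: [0.8216, 0.0002, 0.2865]
tcp_rot: [3.141, 0.005, -0.316]
wrist_force: [-0.4, -0.1, -5.1]
opening: 0.0103
gripper_force: 40.0
```

Emit:
servo_tool(plan=[[[0.38, -0.124, 0, 0, 0], [0.38, -0.124, 0, 0, 0], [0.38, -0.124, 0, 0, 0], [0, 0, 0, 0, 0], [0, 0, 0, 0, 0]]])

```text
t: 5.07
position: [0.8632, -0.0256, 0.2914]
tcp_rot: [-3.114, 0.01, -0.396]
wrist_force: [0.6, 0.3, -0.3]
opening: 0.0101
gripper_force: 40.0
```

```bash
python3 - <<'E'
from station import readout
o=readout.observe();print(o["t"],o["position"],o["tcp_rot"],o["q"].round(3))
E
```

```text
5.0667 [ 0.86322503 -0.02559326  0.29142512] [-3.11356434  0.01014562 -0.39638151] [-0.002  1.041  0.151  0.24  -0.167  1.862 -1.941]
```

Emit:
servo_tool(plan=[[[0.0, 0, -0.3, 0, 0], [0, 0, -0.4, 0, 0], [0, 0, -0.4, 0, 0], [0, 0, -0.4, 0, 0], [0, 0, -0.4, 0, 0], [0, 0, -0.4, 0, 0], [0, 0, 0, 0, 0]]])

```text
t: 5.65
position: [0.7829, -0.0259, 0.4802]
tcp_rot: [-3.069, -0.088, -0.395]
wrist_force: [-0.0, -0.4, 1.7]
opening: 0.0098
gripper_force: 39.8
```

```bash
python3 - <<'E'
from station import readout
o=readout.observe();print(o["t"],o["position"],o["tcp_rot"],o["q"].round(3))
E
```

```text
5.65 [ 0.78292318 -0.02586112  0.48024476] [-3.06929534 -0.08800999 -0.39481384] [ 1.000e-03  7.910e-01  1.190e-01  2.810e-01 -1.370e-01  1.963e+00
 -1.941e+00]
```

The orientation yields when joint 6 reaches its limit, so I can use this to lean the tool outward by the cup's 0.5 rad.

Emit:
servo_tool(plan=[[[0.2, -0.083, -0.35, 0, 0], [0.2, -0.083, -0.35, 0, 0], [0.2, -0.083, -0.35, 0, 0], [0.2, -0.083, -0.35, 0, 0], [0, 0, 0, 0, 0]]])

```text
t: 6.07
position: [0.7764, -0.0275, 0.544]
tcp_rot: [-3.03, -0.19, -0.408]
wrist_force: [-0.6, -0.4, 1.3]
opening: 0.0099
gripper_force: 39.8
```

```bash
cat > st.py <<'E'
from station import readout
import numpy as np
from scipy.spatial.transform import Rotation as Ro
o=readout.observe();M=Ro.from_euler("xyz",o["tcp_rot"]).as_matrix()
print(o["t"],o["position"].round(4),o["tcp_rot"].round(3),"q",o["q"].round(3),"\ntoolx",M[:,0].round(3),"y",M[:,1].round(3),"z",M[:,2].round(3),"op",o["opening"],o["gripper_force"],o["wrist_force"].round(1))
E
python3 st.py
```

```text
6.0667 [ 0.7764 -0.0275  0.544 ] [-3.03  -0.19  -0.408] q [-1.000e-03  7.370e-01  1.630e-01  2.260e-01 -1.740e-01  1.964e+00
 -1.944e+00] 
toolx [ 0.902 -0.389  0.189] y [-0.374 -0.921 -0.11 ] z [ 0.217  0.028 -0.976] op 0.009931437570818994 39.78067885735072 [-0.6 -0.4  1.3]
```

Emit:
servo_tool(plan=[[[0.15, -0.08, -0.38, 0, 0], [0.15, -0.08, -0.38, 0, 0], [0.15, -0.08, -0.38, 0, 0], [0.15, -0.08, -0.38, 0, 0], [0.15, -0.08, -0.38, 0, 0], [0.15, -0.08, -0.38, 0, 0], [0, 0, 0, 0, 0]]])

```text
t: 6.65
position: [0.7184, -0.0193, 0.6645]
tcp_rot: [-2.964, -0.337, -0.43]
wrist_force: [-1.7, 0.1, 1.6]
opening: 0.0099
gripper_force: 39.8
```

```bash
python3 st.py
```

```text
6.65 [ 0.7184 -0.0193  0.6645] [-2.964 -0.337 -0.43 ] q [-0.019  0.576  0.176  0.227 -0.174  1.964 -1.957] 
toolx [ 0.858 -0.393  0.331] y [-0.357 -0.919 -0.166] z [ 0.369  0.025 -0.929] op 0.009910835237386655 39.78854426066391 [-1.7  0.1  1.6]
```

Emit:
servo_tool(plan=[[[0.12, 0.02, -0.38, 0, 0], [0.12, 0.02, -0.38, 0, 0], [0.12, 0.02, -0.38, 0, 0], [0.12, 0.02, -0.38, 0, 0], [0.12, 0.02, -0.38, 0, 0], [0, 0, 0, 0, 0]]])

```text
t: 7.15
position: [0.6376, -0.0526, 0.7558]
tcp_rot: [-2.915, -0.444, -0.455]
wrist_force: [-1.8, -0.6, 1.1]
opening: 0.01
gripper_force: 39.8
```

```bash
python3 st.py
```

```text
7.15 [ 0.6376 -0.0526  0.7558] [-2.915 -0.444 -0.455] q [ 0.047  0.41   0.12   0.277 -0.145  1.964 -1.919] 
toolx [ 0.811 -0.397  0.429] y [-0.342 -0.918 -0.203] z [ 0.474  0.018 -0.88 ] op 0.010048942192864438 39.778071956243366 [-1.8 -0.6  1.1]
```

Emit:
servo_tool(plan=[[[-0.2, -0.04, 0.17, 0, 0], [-0.297, -0.056, 0.251, 0, 0], [-0.297, -0.056, 0.251, 0, 0], [-0.297, -0.056, 0.251, 0, 0], [-0.297, -0.056, 0.251, 0, 0], [-0.297, -0.056, 0.251, 0, 0], [-0.297, -0.056, 0.251, 0, 0], [-0.2, -0.04, 0.17, 0, 0]]])

```text
t: 7.82
position: [0.5703, 0.0697, 0.5219]
tcp_rot: [-2.92, -0.429, -0.45]
wrist_force: [0.4, -0.0, -0.5]
opening: 0.0099
gripper_force: 39.8
```

```bash
python3 st.py
```

```text
7.8167 [0.5703 0.0697 0.5219] [-2.92  -0.429 -0.45 ] q [-0.268  0.048  0.06   1.477  0.079  1.144 -2.196] 
toolx [ 0.819 -0.396  0.416] y [-0.342 -0.918 -0.2  ] z [ 0.461  0.021 -0.887] op 0.009855487999636642 39.76688437862322 [ 0.4 -0.  -0.5]
```

Emit:
servo_tool(plan=[[[-0.25, -0.045, 0.2, 0, 0], [-0.3, -0.054, 0.254, 0, 0], [-0.3, -0.054, 0.254, 0, 0], [-0.3, -0.054, 0.254, 0, 0], [-0.3, -0.054, 0.254, 0, 0], [-0.3, -0.054, 0.254, 0, 0], [-0.2, -0.036, 0.17, 0, 0], [0, 0, 0, 0, 0]]])

```text
t: 8.48
position: [0.4978, 0.1824, 0.3003]
tcp_rot: [-2.926, -0.427, -0.446]
wrist_force: [-1.3, -0.5, -0.6]
opening: 0.0103
gripper_force: 39.8
```

```bash
python3 st.py
```

```text
8.4833 [0.4978 0.1824 0.3003] [-2.926 -0.427 -0.446] q [-0.477  0.091 -0.08   2.035  0.403  0.633 -2.805] 
toolx [ 0.821 -0.392  0.414] y [-0.341 -0.92  -0.195] z [ 0.457  0.019 -0.889] op 0.010319924772477142 39.768496731994674 [-1.3 -0.5 -0.6]
```

Joint 7 is close to its range end on this side, so I'll turn the cell to the other side (about +30° off the slots).

Emit:
servo_tool(plan=[[[0, 0, 0, -0.039, 0], [0, 0, 0, -0.039, 0], [0, 0, 0, -0.039, 0], [0, 0, 0, -0.039, 0], [0, 0, 0, -0.039, 0], [0, 0, 0, -0.039, 0], [0, 0, 0, -0.039, 0], [0, 0, 0, 0, 0]]])

```text
t: 9.15
position: [0.5027, 0.1802, 0.3073]
tcp_rot: [2.932, -0.441, 0.505]
wrist_force: [0.4, -0.3, -1.0]
opening: 0.0102
gripper_force: 39.8
```

```bash
python3 st.py; python3 - <<'E'
from h import *
from station import vision
d={n:vision.snapshot(n) for n in("scene","top","wrist")};pickle.dump(d,open("s2.pkl","wb"))
a=cv2.resize(d["wrist"]["img"],(800,600))[:,:,::-1]
cv2.imwrite("pics/w2.png",a)
E
```

```text
9.15 [0.5027 0.1802 0.3073] [ 2.932 -0.441  0.505] q [-0.399  0.087 -0.156  2.024  0.414  0.641 -1.949] 
toolx [0.791 0.438 0.427] y [ 0.396 -0.899  0.188] z [ 0.466  0.02  -0.884] op 0.010199485934906476 39.771054619923234 [ 0.4 -0.3 -1. ]
```

View pics/w2.png

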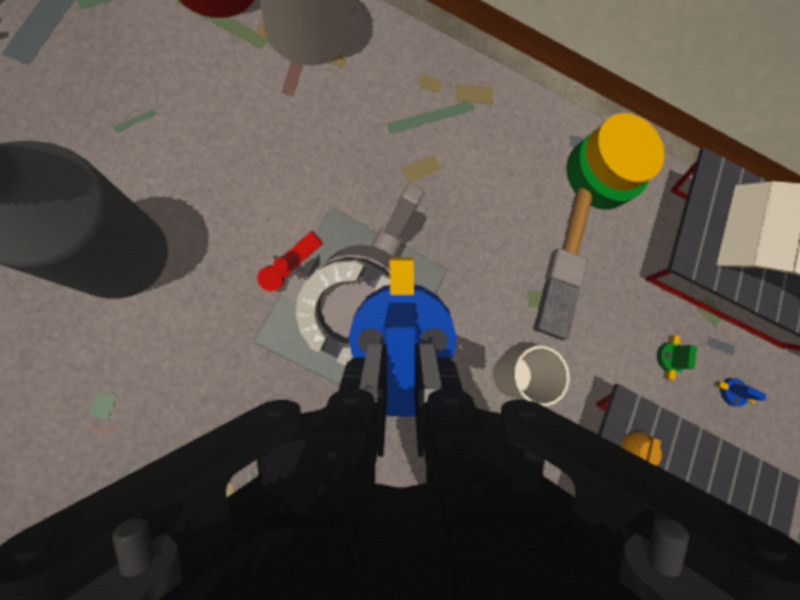

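Wrist view: the cell is held square (about 400,340), the collar lies behind it at about (350,310) and the latch is open at (290,262). I'll refine the collar pose from the unobstructed start images.

```bash
python3 - <<'E'
from h import *
d=pickle.load(open("s0.pkl","rb"));T,S=d["top"],d["scene"]
E={}
for n,s,r in(("T",T,(172,195,216,240)),("S",S,(308,122,358,168))):
    hs=cv2.cvtColor(s["img"],cv2.COLOR_RGB2HSV);m=((hs[...,2]>165)&(hs[...,1]<60)).astype(np.uint8)*255
    k=np.zeros_like(m);k[r[1]:r[3],r[0]:r[2]]=255;m&=k
    p=cv2.findNonZero(m);hull=cv2.convexHull(p);e=cv2.fitEllipse(hull);E[n]=e;print(n,len(p),np.round(e[0],1),np.round(e[1],1),round(e[2],1),cv2.boundingRect(p))
    E[n+"m"]=m
C,err=tri(T,E["T"][0],S,E["S"][0]);print("C",C.round(4),err,"T@.15",onz(T,E["T"][0],.15).round(4),"S@.15",onz(S,E["S"][0],.15).round(4))
# slot angle: sample the rim circle at r=33 mm about C for several yaws and show brightness
C=(onz(T,E["T"][0],.15)+onz(S,E["S"][0],.15))/2
cc,ss=np.cos(.5),np.sin(.5);psi=-.06
X=np.array([cc*np.cos(psi),cc*np.sin(psi),ss]);Y=np.array([-np.sin(psi),np.cos(psi),0])
for n,s in(("T",T),("S",S)):
    g=cv2.cvtColor(s["img"],cv2.COLOR_RGB2GRAY)
    for a0 in(0,180):
        v=[]
        for a in range(a0-32,a0+33,4):
            q=np.mean([cv2.getRectSubPix(g,(1,1),tuple(map(float,proj(s,C+r*(X*np.cos(np.radians(a))+Y*np.sin(np.radians(a)))))))[0,0] for r in(.029,.032,.035)]);v.append(int(q))
        print(n,a0,v)
E
```

```text
T 293 [193.6 217.9] [28.3 31.1] 113.6 (178, 204, 32, 28)
S 921 [327.3 145.1] [47.3 69.9] 111.0 (308, 122, 50, 45)
C [0.5371 0.2082 0.1246] [0.0035696315654499375, 0.0035696315654500034] T@.15 [0.5362 0.2058 0.15  ] S@.15 [0.5451 0.1855 0.15  ]
T 0 [102, 105, 108, 110, 120, 130, 136, 140, 138, 121, 88, 68, 62, 62, 61, 72, 105]
T 180 [79, 73, 68, 61, 57, 59, 78, 119, 158, 177, 181, 179, 181, 181, 181, 178, 175]
S 0 [119, 121, 121, 125, 127, 130, 137, 143, 138, 125, 109, 93, 84, 78, 80, 89, 102]
S 180 [113, 103, 84, 69, 67, 75, 96, 127, 158, 181, 192, 202, 210, 214, 218, 220, 218]
```

```bash
python3 - <<'E'
from h import *
d=pickle.load(open("s0.pkl","rb"));T,S=d["top"],d["scene"]
hs=cv2.cvtColor(S["img"],cv2.COLOR_RGB2HSV)
for th in(190,200):
    m=(hs[...,2]>th).astype(np.uint8)*255;k=np.zeros_like(m);k[120:152,308:348]=255;m&=k
    n,l,st,c=cv2.connectedComponentsWithStats(m);m[:]=0
    for i in range(1,n):
        if st[i][4]>15: m[l==i]=255
    p=cv2.findNonZero(m);e=cv2.fitEllipse(cv2.convexHull(p));print(th,len(p),np.round(e[0],1),np.round(e[1],1),cv2.boundingRect(p),onz(S,e[0],.15).round(4))
for p in((328.9,139.5),(328.9,140.6)):print(onz(S,p,.15).round(4))
g=cv2.cvtColor(T["img"],cv2.COLOR_RGB2GRAY);cc,ss=np.cos(.5),np.sin(.5)
for C in(np.array([.5365,.2055,.15]),):
    X=np.array([cc,0,ss]);Y=np.array([0,1.,0])
    for a0 in(0,180):
        print(a0,[(a-a0,int(np.mean([cv2.getRectSubPix(g,(1,1),tuple(map(float,proj(T,C+r*(X*np.cos(np.radians(a))+Y*np.sin(np.radians(a)))))))[0,0] for r in(.030,.033,.036)]))) for a in range(a0-32,a0+33,4)])
E
```

```text
190 203 [327.8 138. ] [15.8 31.7] (313, 129, 31, 19) [0.5337 0.2065 0.15  ]
200 174 [327.8 138. ] [15.2 31.2] (313, 129, 30, 19) [0.5336 0.2063 0.15  ]
[0.5387 0.2036 0.15  ]
[0.5406 0.2005 0.15  ]
0 [(-32, 172), (-28, 173), (-24, 173), (-20, 166), (-16, 141), (-12, 97), (-8, 72), (-4, 68), (0, 65), (4, 62), (8, 93), (12, 141), (16, 175), (20, 187), (24, 185), (28, 180), (32, 179)]
180 [(-32, 181), (-28, 183), (-24, 177), (-20, 163), (-16, 130), (-12, 92), (-8, 73), (-4, 70), (0, 71), (4, 79), (8, 106), (12, 152), (16, 178), (20, 190), (24, 188), (28, 181), (32, 180)]
```

Emit:
servo_tool(plan=[[[-0.15, -0.2, 0, -0.013, 0], [-0.15, -0.2, 0, 0, 0], [0, 0, 0.25, 0, 0], [0, 0, 0.25, 0, 0], [0, 0, 0.25, 0, 0], [0, 0, 0.23, 0, 0], [0, 0, 0, 0, 0], [0, 0, 0, 0, 0]]], squeeze=30)

```text
t: 9.97
position: [0.5079, 0.2047, 0.1995]
tcp_rot: [2.916, -0.433, 0.542]
wrist_force: [-1.2, -0.8, -0.3]
opening: 0.0101
gripper_force: 39.8
```

```bash
python3 st.py; python3 - <<'E'
from h import *
from station import vision
d={n:vision.snapshot(n) for n in("scene","top","wrist")};pickle.dump(d,open("s3.pkl","wb"))
z=lambda a,w=400:cv2.resize(a[:,:,::-1],(w,300),interpolation=cv2.INTER_CUBIC)
cv2.imwrite("pics/p3.png",np.vstack([np.hstack([z(d["top"]["img"][190:250,155:235]),z(d["scene"]["img"][100:160,290:370])]),np.hstack([z(d["wrist"]["img"]),z(d["wrist"]["img"][150:300,180:380])])]))
E
```

```text
9.9667 [0.5079 0.2047 0.1995] [ 2.916 -0.433  0.542] q [-0.512  0.25  -0.094  2.175  0.763  0.399 -2.341] 
toolx [0.778 0.468 0.419] y [ 0.422 -0.883  0.203] z [ 0.465  0.019 -0.885] op 0.010146258268607659 39.767633504234254 [-1.2 -0.8 -0.3]
```

View pics/p3.png

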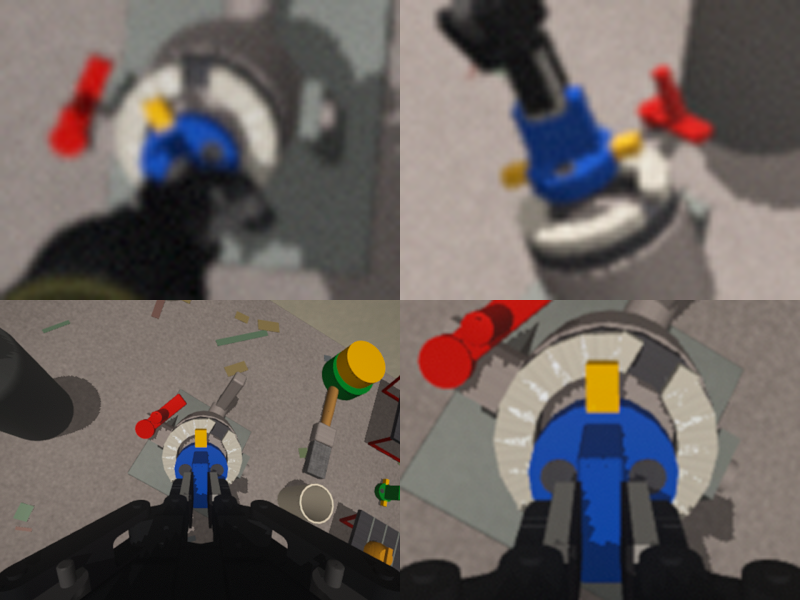

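The cell hovers centred over the mouth with its far lug left of the high slot. I'll lower it gently.

Emit:
servo_tool(plan=[[[0, 0, 0.05, 0, 0], [0, 0, 0.05, 0, 0], [0, 0, 0.03, 0, 0], [0, 0, 0, 0, 0]]])

```text
t: 10.45
position: [0.5143, 0.2051, 0.1886]
tcp_rot: [2.916, -0.435, 0.544]
wrist_force: [0.5, 0.4, -0.3]
opening: 0.0101
gripper_force: 39.8
```

```bash
python3 st.py; python3 - <<'E'
from h import *
C=np.array([.5355,.206,.15]);d=pickle.load(open("s3.pkl","rb"));T,S,W=d["top"],d["scene"],d["wrist"]
t=blobs(T,*YEL,roi=(175,200,200,225),amin=4);s=blobs(S,*YEL,roi=(305,120,345,142),amin=4);w=blobs(W,*YEL,roi=(250,170,320,230),amin=30);print(t,s,w)
E
```

```text
10.45 [0.5143 0.2051 0.1886] [ 2.916 -0.435  0.544] q [-0.525  0.275 -0.068  2.181  0.807  0.367 -2.379] 
toolx [0.776 0.469 0.421] y [ 0.423 -0.883  0.203] z [ 0.467  0.021 -0.884] op 0.010114075875982837 39.76621366571635 [ 0.5  0.4 -0.3]
[(21, [186.2, 212.0])] [(18, [335.0, 128.5]), (14, [312.5, 134.5])] [(425, [280.8, 192.8])]
```

Emit:
servo_tool(plan=[[[0, 0, 0.02, 0, 0], [0, 0, 0.02, 0, 0], [0, 0, 0, 0, 0]]])

```text
t: 10.7
position: [0.5162, 0.2054, 0.1852]
tcp_rot: [2.916, -0.435, 0.544]
wrist_force: [-0.2, 0.6, -0.7]
opening: 0.01
gripper_force: 39.7
```

Emit:
servo_tool(plan=[[[0, 0, 0.015, 0, 0], [0, 0, 0, 0, 0]]])

```text
t: 10.87
position: [0.5165, 0.2057, 0.1846]
tcp_rot: [2.916, -0.436, 0.544]
wrist_force: [-6.6, -0.3, 7.4]
opening: 0.0102
gripper_force: 40.8
```

```bash
python3 st.py
```

```text
10.8667 [0.5165 0.2057 0.1846] [ 2.916 -0.436  0.544] q [-0.532  0.284 -0.057  2.183  0.824  0.356 -2.395] 
toolx [0.776 0.469 0.422] y [ 0.424 -0.883  0.203] z [ 0.468  0.021 -0.884] op 0.01017540784973654 40.84804407320917 [-6.6 -0.3  7.4]
```

Contact is at about 10 N along the axis with the origin about 6 mm below the rim, so the lugs are on the rim about 30° from the slots. Now I'll turn it under light pressure.

Emit:
servo_tool(plan=[[[0, 0, 0, 0.03, 0], [0, 0, 0, 0.03, 0], [0, 0, 0, 0.03, 0], [0, 0, 0, 0.03, 0], [0, 0, 0, 0, 0]]])

```text
t: 11.28
position: [0.5169, 0.2059, 0.1847]
tcp_rot: [3.107, -0.487, 0.12]
wrist_force: [-3.2, -0.9, 4.9]
opening: 0.01
gripper_force: 40.4
```

```bash
python3 st.py
```

```text
11.2833 [0.5169 0.2059 0.1847] [ 3.107 -0.487  0.12 ] q [-0.609  0.285  0.041  2.183  0.759  0.331 -2.713] 
toolx [0.877 0.106 0.468] y [ 0.104 -0.994  0.03 ] z [ 0.468  0.022 -0.883] op 0.010042768407204838 40.44069355702959 [-3.2 -0.9  4.9]
```

Emit:
servo_tool(plan=[[[0, 0, 0.005, 0.015, 0], [0, 0, 0.005, 0.012, 0], [0, 0, 0.005, 0.01, 0], [0, 0, 0, 0, 0]]])

```text
t: 11.62
position: [0.5175, 0.206, 0.1832]
tcp_rot: [-3.117, -0.487, -0.006]
wrist_force: [-0.5, -0.3, -0.9]
opening: 0.0103
gripper_force: 39.8
```

```bash
python3 st.py
```

```text
11.6167 [0.5175 0.206  0.1832] [-3.117 -0.487 -0.006] q [-0.638  0.289  0.081  2.184  0.737  0.318 -2.802] 
toolx [ 0.884 -0.006  0.468] y [ 0.005 -1.    -0.022] z [ 0.468  0.022 -0.883] op 0.010262891265798284 39.780671851476654 [-0.5 -0.3 -0.9]
```

The resistance has vanished, so the lugs are over the slots. I'll press it home.

Emit:
servo_tool(plan=[[[0, 0, 0.02, 0, 0], [0, 0, 0.02, 0.005, 0], [0, 0, 0.02, 0, 0], [0, 0, 0, 0, 0]]])

```text
t: 11.95
position: [0.52, 0.2059, 0.1774]
tcp_rot: [-3.11, -0.486, -0.023]
wrist_force: [-4.4, -1.6, 6.1]
opening: 0.0101
gripper_force: 40.8
```

Emit:
servo_tool(plan=[[[0, 0, 0.01, 0, 0], [0, 0, 0, 0, 0]]])

```text
t: 12.12
position: [0.5201, 0.2061, 0.1773]
tcp_rot: [-3.109, -0.486, -0.022]
wrist_force: [-13.1, -2.0, 17.5]
opening: 0.0101
gripper_force: 42.4
```

```bash
python3 st.py
```

```text
12.1167 [0.5201 0.2061 0.1773] [-3.109 -0.486 -0.022] q [-0.657  0.303  0.111  2.187  0.741  0.297 -2.819] 
toolx [ 0.884 -0.02   0.467] y [-0.007 -1.    -0.029] z [ 0.468  0.022 -0.884] op 0.010148440566467748 42.403786266222596 [-13.1  -2.   17.5]
```

It dropped 8.1 mm and has firm contact, so it is home. Releasing and backing off for a look.

Emit:
servo_tool(plan=[[[0, 0, -0.015, 0, 0], [0, 0, 0, 0, 0.35], [0, 0, 0, 0, 0.35], [0, 0, 0, 0, 0.35], [0, 0, -0.1, 0, 0.35], [0, 0, -0.3, 0, 0.35], [0, 0, -0.4, 0, 0.35], [0, 0, 0, 0, 0]]])

```text
t: 12.78
position: [0.4821, 0.2052, 0.2536]
tcp_rot: [-3.105, -0.491, -0.024]
wrist_force: [-0.1, 0.2, -0.3]
opening: 0.0192
gripper_force: 0.0
```

```bash
python3 st.py; python3 - <<'E'
from h import *
from station import vision
d={n:vision.snapshot(n) for n in("scene","top","wrist")};pickle.dump(d,open("s4.pkl","wb"))
z=lambda a,w=400:cv2.resize(a[:,:,::-1],(w,300),interpolation=cv2.INTER_CUBIC)
cv2.imwrite("pics/p4.png",np.vstack([np.hstack([z(d["top"]["img"][190:250,155:235]),z(d["scene"]["img"][100:160,290:370])]),np.hstack([z(d["wrist"]["img"]),z(d["wrist"]["img"][150:300,180:380])])]))
E
```

```text
12.7833 [0.4821 0.2052 0.2536] [-3.105 -0.491 -0.024] q [-0.603  0.136 -0.026  2.141  0.562  0.51  -2.659] 
toolx [ 0.882 -0.021  0.471] y [-0.007 -0.999 -0.032] z [ 0.472  0.025 -0.881] op 0.019238221742837344 0.0 [-0.1  0.2 -0.3]
```

View pics/p4.png

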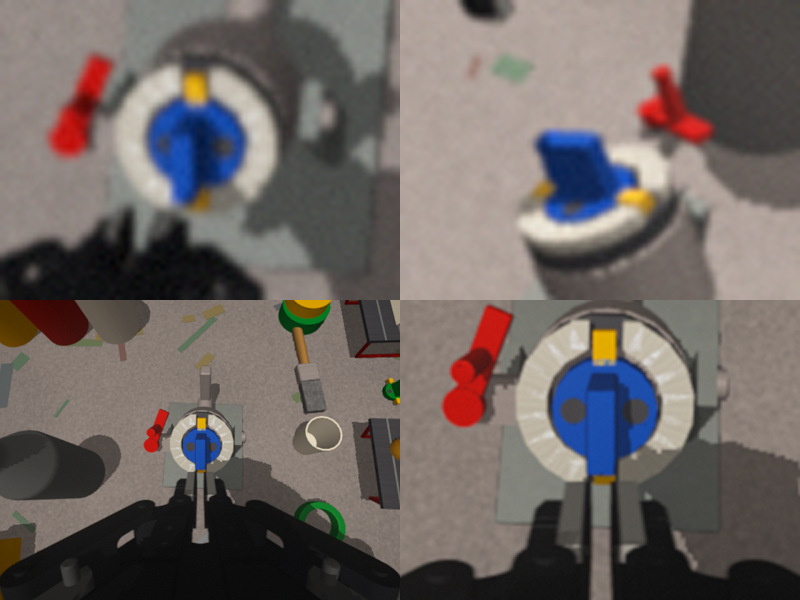

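The cell sits flush in both slots and the latch is open at the left; the post top is near wrist crop (463,370) and the boss at (463,405). Converting these to collar coordinates.

```bash
python3 - <<'E'
from h import *
d=pickle.load(open("s4.pkl","rb"));W=d["wrist"]
C=np.array([.5357,.206,.15]);cc,ss=np.cos(.5),np.sin(.5);psi=-.035
X=np.array([cc*np.cos(psi),cc*np.sin(psi),ss]);Y=np.array([-np.sin(psi),np.cos(psi),0]);Z=np.cross(X,Y)
B=np.array([X,Y,Z])
def onp(p,h):
    c,r=ray(W,*p);k=(h-(c-C)@Z)/(r@Z);return (B@(c+k*r-C)*1e3).round(1)
f2=lambda x,y:(180+(x-400)/2,150+(y-300)/2)
print("post top",onp(f2(463,370),.0385),"boss",onp(f2(463,405),.0095),"arm end",onp(f2(500,312),.0085))
for a in(1.0,1.1,1.2,1.3,1.4,1.5):
    p=C+X*.024*np.sin(a)+Y*(.062-.024*np.cos(a))+Z*.0385;q=proj(W,p);print(a,(400+2*(q[0]-180)).round(),(300+2*(q[1]-150)).round())
print("rim c pix check",[400,300]+2*(proj(W,C)-[180,150]))
E
python3 st.py
```

```text
post top [25.6 52.1 38.5] boss [ 3.7 61.1  9.5] arm end [44.2 43.5  8.5]
1.0 472.0 384.0
1.1 466.0 381.0
1.2 460.0 378.0
1.3 454.0 376.0
1.4 448.0 375.0
1.5 442.0 374.0
rim c pix check [603.33074888 410.03289048]
12.9333 [0.4828 0.2037 0.2487] [-3.109 -0.487 -0.024] q [-0.604  0.144 -0.021  2.145  0.567  0.503 -2.664] 
toolx [ 0.884 -0.021  0.468] y [-0.009 -1.    -0.028] z [ 0.468  0.021 -0.883] op 0.0001149340279495164 0.0 [-0.2 -0.4 -0.7]
```

Emit:
servo_tool(plan=[[[0.11, -0.265, 0, 0, 0.4], [0.11, -0.265, 0, 0, 0.4], [0, 0, 0, 0, 0.4], [0, 0, 0.25, 0, 0.4], [0, 0, 0.25, 0, 0.4], [0, 0, 0.18, 0, 0.4], [0, 0, 0.1, 0, 0.4], [0, 0, 0, 0, 0.4]]], squeeze=20)

```text
t: 13.6
position: [0.5387, 0.2569, 0.1879]
tcp_rot: [-3.114, -0.482, -0.022]
wrist_force: [-0.3, 0.8, -0.4]
opening: 0.0341
gripper_force: 0.0
```

```bash
python3 st.py; python3 - <<'E'
from h import *
from station import vision
d={n:vision.snapshot(n) for n in("scene","top","wrist")};pickle.dump(d,open("s5.pkl","wb"))
z=lambda a,w=400:cv2.resize(a[:,:,::-1],(w,300),interpolation=cv2.INTER_CUBIC)
cv2.imwrite("pics/p5.png",np.vstack([np.hstack([z(d["top"]["img"][190:250,155:235]),z(d["scene"]["img"][100:160,290:370])]),np.hstack([z(d["wrist"]["img"]),z(d["wrist"]["img"][150:300,180:380])])]))
E
```

```text
13.6 [0.5387 0.2569 0.1879] [-3.114 -0.482 -0.022] q [-0.678  0.342  0.043  2.069  0.679  0.409 -2.812] 
toolx [ 0.886 -0.019  0.463] y [-0.009 -1.    -0.024] z [ 0.464  0.017 -0.886] op 0.03406338286290597 0.0 [-0.3  0.8 -0.4]
```

View pics/p5.png

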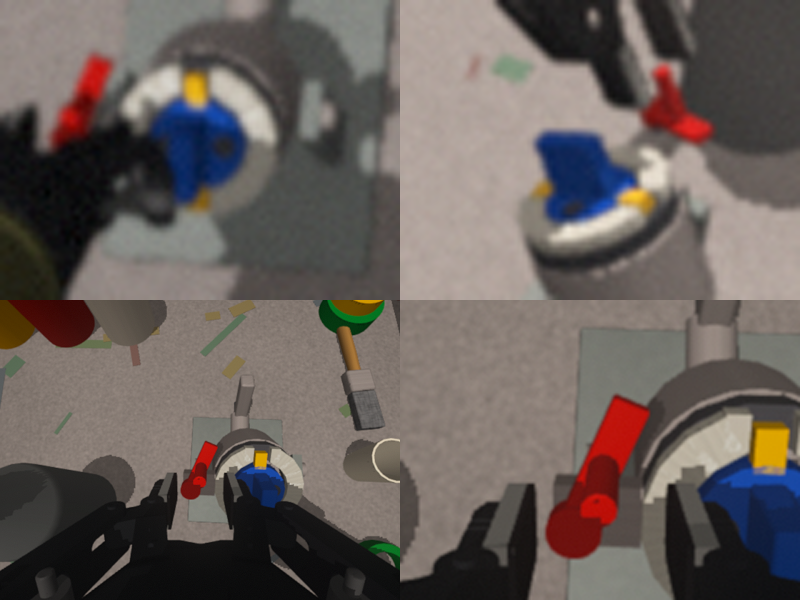

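The post at crop (600,510) stands midway between the pads, so I'll pinch it.

Emit:
servo_tool(plan=[[[0.02, 0, 0.0, 0, 0], [0, 0, 0, 0, 0], [0, 0, 0, 0, 0], [0, 0, 0, 0, 0], [0, 0, 0, 0, 0], [0, 0, 0, 0, 0]]], squeeze=20)

```text
t: 14.25
position: [0.5412, 0.2583, 0.1935]
tcp_rot: [-3.108, -0.488, -0.024]
wrist_force: [-2.0, -0.3, 6.1]
opening: 0.0072
gripper_force: 20.1
```

```bash
python3 st.py
```

```text
14.25 [0.5412 0.2583 0.1935] [-3.108 -0.488 -0.024] q [-0.673  0.335  0.037  2.062  0.674  0.413 -2.805] 
toolx [ 0.883 -0.021  0.469] y [-0.008 -1.    -0.029] z [ 0.469  0.022 -0.883] op 0.007163291627972606 20.07352352142334 [-2.  -0.3  6.1]
```

Emit:
servo_tool(plan=[[[-0.0235, 0.042, 0, 0, 0], [-0.031, 0.036, 0, 0, 0], [-0.038, 0.029, 0, 0, 0], [-0.043, 0.021, 0, 0, 0], [0, 0, 0, 0, 0]]])

```text
t: 14.67
position: [0.528, 0.2463, 0.1863]
tcp_rot: [-3.108, -0.487, -0.022]
wrist_force: [-6.0, 0.4, 9.3]
opening: 0.0072
gripper_force: 21.1
```

Emit:
servo_tool(plan=[[[-0.046, 0.012, 0, 0, 0], [-0.038, 0.003, 0, 0, 0], [0, 0, 0, 0, 0]]])

```text
t: 14.92
position: [0.5204, 0.2443, 0.1821]
tcp_rot: [-3.109, -0.486, -0.023]
wrist_force: [-7.6, -0.8, 8.7]
opening: 0.0076
gripper_force: 21.7
```

Emit:
servo_tool(plan=[[[-0.015, 0, 0, 0, 0], [0, 0, 0, 0, 0]]])

```text
t: 15.08
position: [0.5191, 0.2442, 0.1814]
tcp_rot: [-3.11, -0.486, -0.023]
wrist_force: [-6.6, -1.0, 8.8]
opening: 0.0073
gripper_force: 21.8
```

```bash
python3 st.py
```

```text
15.0833 [0.5191 0.2442 0.1814] [-3.11  -0.486 -0.023] q [-0.747  0.322  0.128  2.138  0.7    0.349 -2.842] 
toolx [ 0.884 -0.02   0.467] y [-0.008 -1.    -0.028] z [ 0.467  0.021 -0.884] op 0.007300940583334027 21.77578568458557 [-6.6 -1.   8.8]
```

Emit:
servo_tool(plan=[[[-0.02, 0, 0, 0, 0], [0, 0, 0, 0, 0]]])

```text
t: 15.25
position: [0.5178, 0.2441, 0.1807]
tcp_rot: [-3.109, -0.487, -0.023]
wrist_force: [-4.7, -1.7, 9.2]
opening: 0.0072
gripper_force: 21.7
```

Emit:
servo_tool(plan=[[[-0.02, 0, 0, 0, 0], [0, 0, 0, 0, 0]]])

```text
t: 15.42
position: [0.5166, 0.2442, 0.1801]
tcp_rot: [-3.109, -0.487, -0.024]
wrist_force: [-1.9, -1.3, 9.3]
opening: 0.0071
gripper_force: 21.6
```

```bash
python3 st.py; python3 - <<'E'
from h import *
from station import vision
d={n:vision.snapshot(n) for n in("scene","top","wrist")};pickle.dump(d,open("s6.pkl","wb"))
z=lambda a,w=400:cv2.resize(a[:,:,::-1],(w,300),interpolation=cv2.INTER_CUBIC)
cv2.imwrite("pics/p6.png",np.vstack([np.hstack([z(d["top"]["img"][190:250,155:235]),z(d["scene"]["img"][100:160,290:370])]),np.hstack([z(d["wrist"]["img"]),z(d["wrist"]["img"][150:300,180:380])])]))
E
```

```text
15.4167 [0.5166 0.2442 0.1801] [-3.109 -0.487 -0.024] q [-0.769  0.322  0.152  2.146  0.699  0.339 -2.847] 
toolx [ 0.883 -0.021  0.468] y [-0.009 -1.    -0.029] z [ 0.469  0.021 -0.883] op 0.00711517060896056 21.561537086963654 [-1.9 -1.3  9.3]
```

View pics/p6.png

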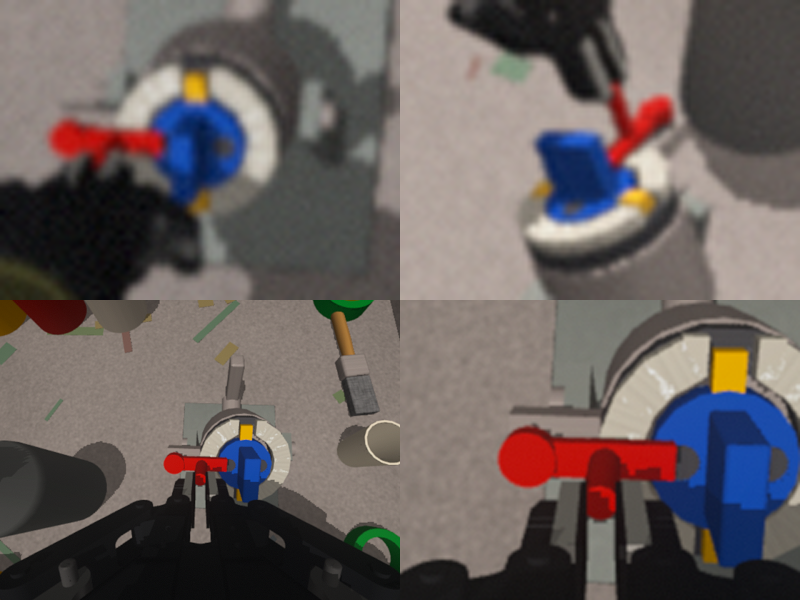

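Emit:
servo_tool(plan=[[[-0.02, 0, 0, 0, 0], [0, 0, 0, 0, 0]]])

```text
t: 15.73
position: [0.5161, 0.2443, 0.18]
tcp_rot: [-3.108, -0.489, -0.025]
wrist_force: [1.3, -1.6, 8.7]
opening: 0.007
gripper_force: 21.3
```

Emit:
servo_tool(plan=[[[-0.02, 0, 0, 0, 0], [0, 0, 0, 0, 0]]])

```text
t: 15.9
position: [0.5158, 0.2443, 0.1799]
tcp_rot: [-3.107, -0.491, -0.026]
wrist_force: [7.3, -1.3, 7.9]
opening: 0.0073
gripper_force: 20.9
```

```bash
python3 st.py
```

```text
15.9 [0.5158 0.2443 0.1799] [-3.107 -0.491 -0.026] q [-0.792  0.323  0.178  2.151  0.699  0.328 -2.851] 
toolx [ 0.881 -0.023  0.472] y [-0.01  -0.999 -0.031] z [ 0.472  0.022 -0.881] op 0.00729161160263469 20.926392674446106 [ 7.3 -1.3  7.9]
```

The latch is against its stop (10 N, no further motion). I'll let go and back off.

Emit:
servo_tool(plan=[[[0, 0, 0, 0, 0.24], [0, 0, 0, 0, 0.24], [0, 0, 0, 0, 0.24], [0, 0, 0, 0, 0.24], [0, 0, -0.1, 0, 0.24], [0, 0, -0.3, 0, 0.24], [0, 0, -0.4, 0, 0.24], [0, 0, -0.3, 0, 0.24]]])

```text
t: 16.57
position: [0.4598, 0.2419, 0.2755]
tcp_rot: [-3.111, -0.484, -0.022]
wrist_force: [1.1, 1.0, 0.5]
opening: 0.0203
gripper_force: 0.0
```

```bash
python3 st.py; python3 - <<'E'
from h import *
from station import vision
d={n:vision.snapshot(n) for n in("scene","top","wrist")};pickle.dump(d,open("s7.pkl","wb"))
z=lambda a,w=400:cv2.resize(a[:,:,::-1],(w,300),interpolation=cv2.INTER_CUBIC)
cv2.imwrite("pics/p7.png",np.vstack([np.hstack([z(d["top"]["img"][190:250,155:235]),z(d["scene"]["img"][100:160,290:370])]),np.hstack([z(d["scene"]["img"]),z(d["wrist"]["img"][150:300,180:380])])]))
E
```

```text
16.5667 [0.4598 0.2419 0.2755] [-3.111 -0.484 -0.022] q [-0.785  0.116  0.051  2.09   0.527  0.618 -2.706] 
toolx [ 0.885 -0.02   0.465] y [-0.008 -1.    -0.027] z [ 0.466  0.021 -0.885] op 0.020348396210863838 0.0 [1.1 1.  0.5]
```

View pics/p7.png

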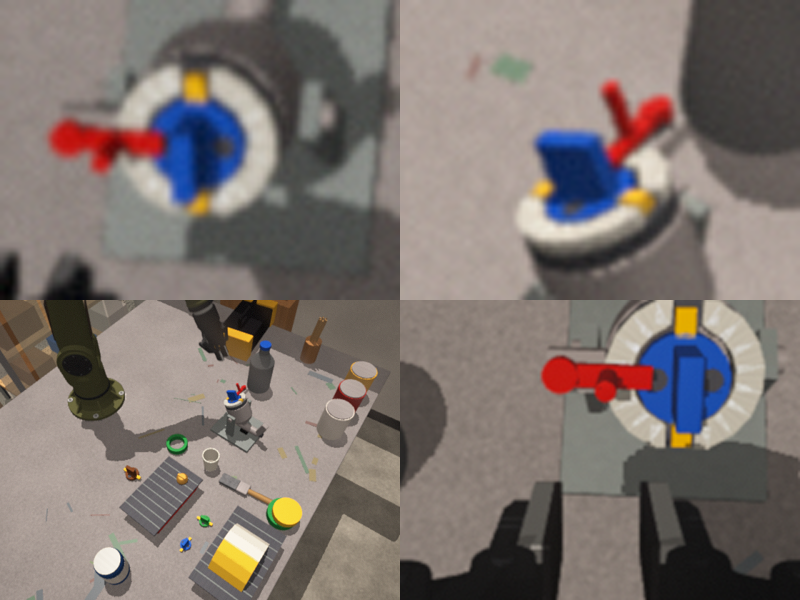

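The final view shows the lugs flush in the slots, the latch square across the disc's edge, the other things in place and the gripper clear.

```bash
python3 -c "
from station import job
print(job.hand_in())"
```

```text
the job is handed in; nothing more can be done
None
```

I handed the job in at about 17 s. The blue cell sits fully home in the cup's slots after being set down about 30° off them and turned in. The red latch is closed against its stop, the gripper is clear, and the last pictures show the other items still in place. `hand_in` returned no verdict.

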